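# Fill up a saggar of porcelain bottles for the kiln

## Task

Finish setting the round clay saggar for the kiln: take the two slim bottles off the leaning wooden rack and stand them upright in its two empty places, one at the centre and one in the ring, so that the seven bottles make an even cluster, one in the middle and six round it, with clear gaps all round. Set them down gently without dropping them, do not knock the bottles against one another or shift the five already standing, and leave the short tumbler on the rack and the other things on the table where they are.

Things in the scene. Friction and masses are not known exactly. Their poses are not given: they have to be found in the camera images.
- saggar: fixed round fireclay tray, whitewashed inside: 210 mm outside diameter, 60 mm high, wall 12 mm, inner floor 12 mm above the table. Origin at the centre of its underside, z up. Seven places on its floor: the centre, and six 60 mm from it at 0, 60, .. 300 degrees from its x axis (towards y). The centre and the one at 0 degrees are empty; in the others stand bottles, within 3 mm.
- place_centre (a point): point on the saggar floor: the empty place at the centre. Neighbouring places are 60 mm apart, centre to centre: 20 mm between bottle bodies, 40 mm between necks; bottle tops stand 172 mm above the table
- place_ring (a point): point on the saggar floor, 60 mm from its centre: the empty place in the ring
- rack: fixed timber rack, 220 mm long. Origin under its middle, y along it. In its three places (y = -70, 0, 70 mm) bottles lean on pairs of dowels, foot on a sloping ledge, axis 30 degrees from vertical, neck towards the rack's +x (away from the robot). Foot centres are at x = -55 mm, 30 mm above the table. Dowels reach 97 mm up a bottle, below the neck. Bottles come off freely, up along their axis.
- bottle1: slim white porcelain bottle, 160 mm tall, 0.13 to 0.21 kg: cylindrical body 40 mm in diameter up to 95 mm, shoulder to 110 mm, straight round neck 20 mm in diameter from 110 mm to the top, with no lip. Origin at the centre of its foot, z along its axis towards the neck. At the start it leans on the rack.
- bottle2: slim white porcelain bottle, 160 mm tall, 0.13 to 0.21 kg: cylindrical body 40 mm in diameter up to 95 mm, shoulder to 110 mm, straight round neck 20 mm in diameter from 110 mm to the top, with no lip. Origin at the centre of its foot, z along its axis towards the neck. At the start it leans on the rack.
- set1: slim white porcelain bottle, 160 mm tall, 0.13 to 0.21 kg: cylindrical body 40 mm in diameter up to 95 mm, shoulder to 110 mm, straight round neck 20 mm in diameter from 110 mm to the top, with no lip. Origin at the centre of its foot, z along its axis towards the neck. Already standing in the saggar; must stay.
- set2: slim white porcelain bottle, 160 mm tall, 0.13 to 0.21 kg: cylindrical body 40 mm in diameter up to 95 mm, shoulder to 110 mm, straight round neck 20 mm in diameter from 110 mm to the top, with no lip. Origin at the centre of its foot, z along its axis towards the neck. Already standing in the saggar; must stay.
- set3: slim white porcelain bottle, 160 mm tall, 0.13 to 0.21 kg: cylindrical body 40 mm in diameter up to 95 mm, shoulder to 110 mm, straight round neck 20 mm in diameter from 110 mm to the top, with no lip. Origin at the centre of its foot, z along its axis towards the neck. Already standing in the saggar; must stay.
- set4: slim white porcelain bottle, 160 mm tall, 0.13 to 0.21 kg: cylindrical body 40 mm in diameter up to 95 mm, shoulder to 110 mm, straight round neck 20 mm in diameter from 110 mm to the top, with no lip. Origin at the centre of its foot, z along its axis towards the neck. Already standing in the saggar; must stay.
- set5: slim white porcelain bottle, 160 mm tall, 0.13 to 0.21 kg: cylindrical body 40 mm in diameter up to 95 mm, shoulder to 110 mm, straight round neck 20 mm in diameter from 110 mm to the top, with no lip. Origin at the centre of its foot, z along its axis towards the neck. Already standing in the saggar; must stay.
- tumbler: plain white tumbler of another batch leaning in one of the three places of the rack, a straight cylinder 40 mm in diameter and 93 mm long with no neck: leave it. Origin at the centre of its foot, z along its axis
- prop_tall: cream refractory kiln prop standing on the table, 44 mm in diameter, 90 mm high; bystander. Origin at its underside
- prop_short: cream refractory kiln prop, 52 mm in diameter, 55 mm high, between the robot and the work; bystander. Origin at its underside
- wash_bowl: white bowl, 120 mm across, 48 mm high, near the robot; bystander. Origin at its underside
- wash_brush: brush with a dark wooden handle lying near the robot, 190 mm long; bystander. Origin on its underside
Things that resemble listed ones, but are neither listed nor needed, are in the scene too. Leave any red look-alike of the bottle2 alone.

How it is judged (in metres and radians):
At the end, for the whole second after the job is handed in: Each of the two empty places (the centre and one in the ring) holds one of the two slim bottles from the rack, its foot on the saggar floor and within 9 mm of the place, upright within 3.4 degrees, at rest and released; the five bottles set before are upright and within 10 mm of where they were (((horizontal distance between bottle1 and place_centre below 0.009 m and distance between bottle1 and place_centre below 0.01 m and angle between bottle1's own z axis and vertical below 0.06 rad and linear speed of bottle1 below 0.02 m/s) or (horizontal distance between bottle2 and place_centre below 0.009 m and distance between bottle2 and place_centre below 0.01 m and angle between bottle2's own z axis and vertical below 0.06 rad and linear speed of bottle2 below 0.02 m/s)) and ((horizontal distance between bottle1 and place_ring below 0.009 m and distance between bottle1 and place_ring below 0.01 m and angle between bottle1's own z axis and vertical below 0.06 rad and linear speed of bottle1 below 0.02 m/s) or (horizontal distance between bottle2 and place_ring below 0.009 m and distance between bottle2 and place_ring below 0.01 m and angle between bottle2's own z axis and vertical below 0.06 rad and linear speed of bottle2 below 0.02 m/s)) and distance of each of set1, set2, set3, set4, set5 from where it was at the start of the episode below 0.01 m and angle between each of set1, set2, set3, set4, set5's own z axis and vertical below 0.06 rad); the robot touches nothing.
It fails at once if one of the five bottles already set is shifted more than 10 mm or tipped (distance of any of set1, set2, set3, set4, set5 from where it was at the start of the episode above 0.01 m or angle between any of set1, set2, set3, set4, set5's own z axis and vertical above 0.2 rad).
It fails at once if a bottle is knocked against another slim bottle (more than 2 N) (contact force between bottle1 and bottle2 above 2 N or contact force between any of bottle1, bottle2 and set1 above 2 N or contact force between any of bottle1, bottle2 and set2 above 2 N or contact force between any of bottle1, bottle2 and set3 above 2 N or contact force between any of bottle1, bottle2 and set4 above 2 N or contact force between any of bottle1, bottle2 and set5 above 2 N).
It fails at once if a bottle is dropped: it moves faster than 0.4 m/s with no finger on it (a fall of about 8 mm) ((contact force between the fingers and bottle1 below 0.01 N and linear speed of bottle1 above 0.4 m/s) or (contact force between the fingers and bottle2 below 0.01 N and linear speed of bottle2 above 0.4 m/s)).
It fails at once if the tumbler is moved more than 15 mm, or a prop, the bowl or the brush more than 20 mm (distance of tumbler from where it was at the start of the episode above 0.015 m or distance of any of prop_tall, prop_short, wash_bowl, wash_brush from where it was at the start of the episode above 0.02 m).
It also fails if it takes over 53 s, if anything falls off the work surface, if the arm or the gripper's body presses on something with over 40 N, if the wrist force passes 120 N, or if a joint passes its speed limit or range.

## Robot

A 6-joint arm with a two-finger parallel gripper is mounted at the origin on the work surface. World frame = base frame: x ahead of the robot, y to its left, z up, the work surface at z = 0. Lengths are in m, angles in degrees, forces in N, time in s.
With the tool pointing down it reaches from about 0.4 to 0.825 m from the base axis. Payload 7 kg.
Tool frame: the origin (TCP) lies at the very end of the fingers, on their centre line; the grasp point (between the pads) lies 19 mm behind it; x points along the fingers, z is the direction in which the jaws open and shut, and the axes are right-handed (so a half turn about x gives the same grasp; the last joint's range is limited). The gripper opens to 88 mm and grips with 3 to 60 N. Pads are 19 mm wide; open, the fingers measure 130 mm over their backs; the gripper's body (78 mm by 193 mm) begins 47 mm behind the grasp point.
Start: joints at [-56.946, 20.546, 0.682, 0, -70.136, -16.507], TCP at [0.192, -0.647, 0.227] pointing down, gripper open.
Joint ranges: [-176.03, 176.03], [-82.01, 121.73], [-58.28, 71.71], [-173.87, 95.51], [-174.79, -0.11], [-173.66, 173.66]. Speed limits (degrees/s): [136.94, 136.94, 172.46, 180, 180, 180].

## Interface

Orientations are given as [roll, pitch, yaw] about the fixed x, y, z axes, in that order (R = Rz(yaw) Ry(pitch) Rx(roll)).
In Python, from plant import * gives the robot as it stands.
- The arm moves only by the tool arm_command, never from a script. Its argument "commands" is one flat list of numbers, 5 for each row, row after row: the shift along the tool's x, y, z in mm, then the turn about the tool's x in degrees, then the opening in per cent of the stroke, from 0 (shut) to 100 (fully open). A call has 1 to 5 rows; each row shifts and turns the pose as measured when the row begins, along the tool's axes as they then stand; what a row does not reach is not made up. A row lasts 1/8 s, in which the tool goes at most 62.5 mm and 10.7 degrees, less where a joint would pass 70% of its speed; a pose out of reach is approached as far as the arm can. A call is refused whole if a number of a shift passes 62.5 or a number of a turn 10.7, either way. A call with a gripper value outside its range is refused whole. The fingers move at their own pace and stop on an object; the grip force is fixed at half the most. Time passes only in rows, so rows that do not move let the fingers close. It gives the time, the measured TCP pose, the force and the opening at its end, in the units of the state.
- get_obs(): the state, without advancing time (a new reading comes with each control period).
- snapshot(name): name is "side" or "top"; returns a dict with "frame" (420x560x3 uint8, blue, green, red), "fov_y" (degrees; the focal length in pixels is half the picture's height over the tangent of half this angle, whatever the lens; pixels are square), "cx", "cy" (the principal point, pixels), "world_to_cam" (4x4, takes a point from world to camera coordinates). Camera axes: x right, y up, looking along -z (the intrinsics and any distortion apply to the point x, -y, -z); pixel columns grow to the right and rows downward; lengths in m; the calibration is good to about 2 mm. A picture is of the moment at which its call begins. There is no depth.
- close_job(): hands the job in, once; it reports no verdict.
The state is a dict: "clock": time; "joint_pos": joint angles; "qvel": joint speeds; "tau": joint torques, N m; "tool_pos": TCP position; "orientation": TCP orientation; "force": force on the tool from outside, world axes, zero at the start; "moment": the same for the moment, N m; "opening": finger opening in m.
Only numpy, scipy, OpenCV 4.12 (cv2) and the standard library are available. Lean on these libraries where they do the work, as an engineer would, in place of code of your own. Each camera call takes 0.05 s, during which the arm holds its last target. There are 200 camera calls.

## Working session

There is one attempt and no reset: what is moved stays moved. The work goes in short steps, Python scripts to look and compute and a tool call to move; the robot and the scene stay as the last step left them, time stands still between calls to the robot, and variables do not carry over. Pictures are saved under pics/ and viewed, about 8 in all and at most 12, crops included, and the job is handed in when it is done.

Besides the shell and the picture viewer there is one more tool, called after "Request:" as name(argument=value, ...) on one line, values as JSON. arm_command: Moves the arm, as the interface text tells. Its arguments: {"type":"object","properties":{"commands":{"type":"array"}},"required":["commands"]}

```bash
ls; mkdir -p pics; python3 - <<'E'
from plant import *
import cv2
print(get_obs())
for n in("side","top"):
    s=snapshot(n); cv2.imwrite(f"pics/{n}0.png",s["frame"]); print(n,{k:v for k,v in s.items() if k!="frame"})
E
```

```text
pics
{'clock': 0.0, 'joint_pos': array([-5.69481582e+01,  2.05912415e+01,  6.33931935e-01, -2.12082098e-02,
       -7.01347674e+01, -1.65088652e+01]), 'qvel': array([-0.07180002, -0.01164313, -0.03484316,  0.00432472,  0.00292979,
       -0.04432189]), 'tau': array([-4.83529238e-04, -5.82722819e+01,  2.93050146e+01,  6.99730173e+00,
        7.02512145e-03, -1.83269685e-04]), 'tool_pos': array([ 0.19206179, -0.64659289,  0.22562264]), 'orientation': array([  4.29305314,  89.90578865, 110.82880695]), 'force': array([-0.13182499,  0.1934512 , -0.33398105]), 'moment': array([ 0.02425342,  0.01817635, -0.04710403]), 'opening': 0.08776404868230979}
side {'fov_y': 53.67021699004581, 'cx': 282.7463854856889, 'cy': 220.19428571501942, 'world_to_cam': array([[-0.90418393, -0.4267346 ,  0.01868176,  0.45042014],
       [ 0.30422294, -0.61266701,  0.7294433 , -0.15968298],
       [-0.299833  ,  0.66523433,  0.68378612, -0.88984795],
       [ 0.        ,  0.        ,  0.        ,  1.        ]])}
top {'fov_y': 46.709507507729, 'cx': 278.3807581124439, 'cy': 213.7363037063328, 'world_to_cam': array([[-0.01730957, -0.99979204,  0.01078183,  0.01957397],
       [ 0.9932166 , -0.01595363,  0.11517927, -0.46588894],
       [-0.11498331,  0.0127024 ,  0.99328621, -0.9986857 ],
       [ 0.        ,  0.        ,  0.        ,  1.        ]])}
```

View pics/top0.png

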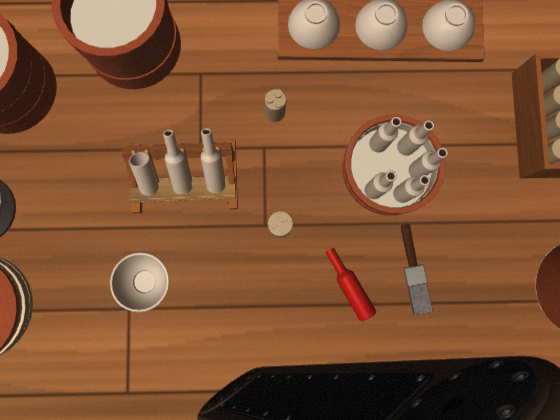

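View pics/side0.png

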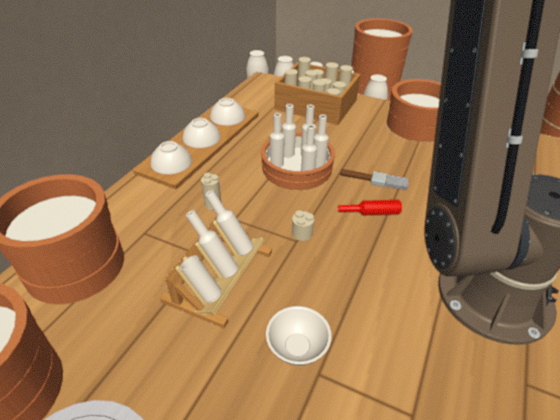

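The top view shows the saggar at about (395,165), its gap facing left, and the rack at about (180,175). On the rack the tumbler is leftmost and the bottles are at (177,165) and (212,165). The red look-alike is at (350,285). Next I'll enlarge both regions.

```bash
python3 - <<'E'
import cv2,numpy as np
t=cv2.imread("pics/top0.png"); s=cv2.imread("pics/side0.png")
def c(im,x,y,w,h,k): return cv2.resize(im[y:y+h,x:x+w],None,fx=k,fy=k,interpolation=cv2.INTER_CUBIC)
a=c(t,335,105,130,120,4.6); b=c(t,110,118,140,100,5.5)
cv2.imwrite("pics/c1.png",c(t,335,105,133,120,5)); cv2.imwrite("pics/c2.png",c(t,115,120,130,100,6))
E
```

```text
(no output)
```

View pics/c1.png

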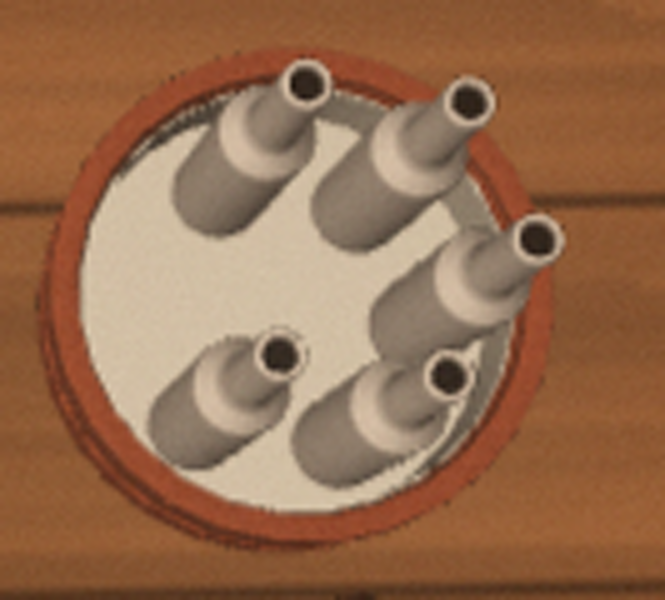

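View pics/c2.png

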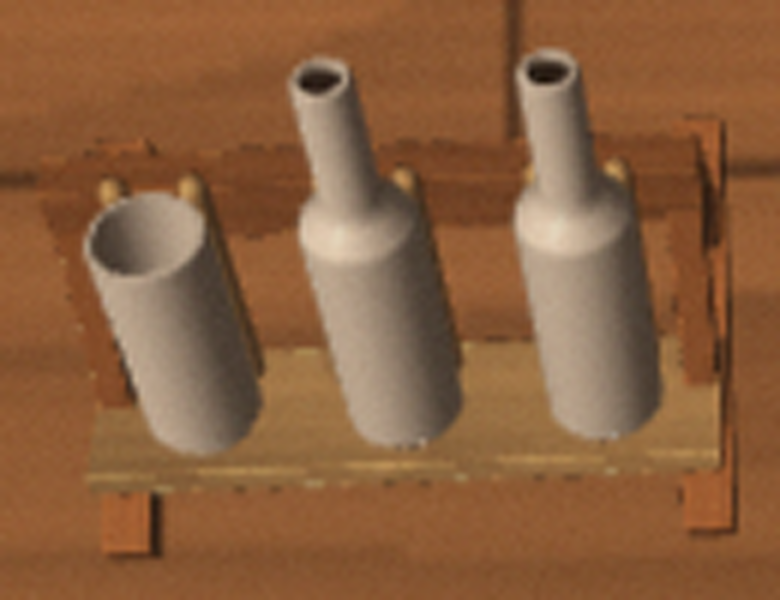

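Crop 1 shows five mouths at (305,83), (468,102), (538,240), (448,376) and (279,355). Crop 2 shows bottle mouths at (321,79) and (548,70), and the tumbler mouth at (147,237). I'll fit the saggar and rack poses to these, then check them by reprojecting into the side view.

```bash
cat > h.py <<'E'
from plant import *
import numpy as np,cv2
from scipy.optimize import least_squares
from scipy.spatial.transform import Rotation as Ro
def cam(s):
    h,w=s["frame"].shape[:2]; f=h/2/np.tan(np.radians(s["fov_y"]/2))
    return f,s["cx"],s["cy"],np.array(s["world_to_cam"])
def proj(s,P):
    f,cx,cy,T=cam(s); p=np.atleast_2d(P)@T[:3,:3].T+T[:3,3]
    return np.c_[cx+f*p[:,0]/-p[:,2],cy+f*p[:,1]/p[:,2]]
def ray(s,uv,z):
    f,cx,cy,T=cam(s); uv=np.atleast_2d(uv)
    d=np.c_[(uv[:,0]-cx)/f,-(uv[:,1]-cy)/f,-np.ones(len(uv))]@T[:3,:3]
    o=-T[:3,:3].T@T[:3,3]; return o+d*((z-o[2])/d[:,2])[:,None]
def place(q,L):
    L=np.atleast_2d(L); c,s=np.cos(q[2]),np.sin(q[2])
    return np.c_[q[0]+c*L[:,0]-s*L[:,1],q[1]+s*L[:,0]+c*L[:,1],L[:,2]]
E
python3 - <<'E'
from h import *
s=snapshot("top"); d=snapshot("side")
m=np.array([(305,83),(468,102),(538,240),(448,376),(279,355)])/5-.4+[335,105]
W=ray(s,m,.172); print(W)
a=np.radians([300,240,180,120,60])
best=None
L=np.c_[.06*np.cos(a),.06*np.sin(a),0*a+.172]
for o in (L,L[::-1]):
  for y0 in np.arange(-3,3.1,1):
    r=least_squares(lambda q:(place(q,o)-W)[:,:2].ravel(),[W[:,0].mean(),W[:,1].mean(),y0])
    if best is None or r.cost<best.cost: best,bo=r,o
q=best.x; print("saggar",q,np.degrees(q[2]),"res mm",best.fun.reshape(-1,2)*1e3)
m2=np.array([(147,237),(321,79),(548,70)])/6-.4+[115,120]
R=np.array([(-.0085,.07,.1105),(.025,0,.1686),(.025,-.07,.1686)])
r=least_squares(lambda p:(proj(s,place(p,R))-m2).ravel(),[.5,.25,0]); p=r.x
print("rack",p,np.degrees(p[2]),"res px",r.fun)
print("ring",place(q,[.06,0,.012]))
feet=place(p,[(-.055,.07,.03),(-.055,0,.03),(-.055,-.07,.03)]);print("feet",feet)
print(proj(s,feet)) 
im=d["frame"].copy()
k=5
x0,y0=150,90
c=cv2.resize(im[y0:y0+230-10,x0:x0+200],None,fx=3.5/1.3,fy=3.5/1.3,interpolation=cv2.INTER_CUBIC);k=3.5/1.3
def dr(P,col):
    for u in proj(d,P): cv2.circle(c,tuple(int(v) for v in (u+.5-[x0,y0])*k),3,col,-1)
dr(place(q,bo),(0,0,255)); dr(place(p,R),(255,0,0)); dr(place(q,[(0,0,.012),(.06,0,.012)]),(0,255,0))
b=np.linspace(0,2*np.pi,40); dr(place(q,np.c_[.105*np.cos(b),.105*np.sin(b),b*0+.06]),(255,255,0));dr(feet,(0,255,255))
cv2.imwrite("pics/ov.png",c); print(c.shape)
E
```

```text
[[ 0.61852456 -0.20662625  0.172     ]
 [ 0.6104337  -0.266883    0.172     ]
 [ 0.55782823 -0.28998756  0.172     ]
 [ 0.50753114 -0.25408877  0.172     ]
 [ 0.51627211 -0.19246386  0.172     ]]
saggar [ 0.56361566 -0.23010372 -4.83752463] -277.1697446188271 res mm [[ 0.39059856 -0.19733478]
 [ 0.99290513  0.52857626]
 [-1.70113453  0.3529989 ]
 [ 0.78502022  0.70491498]
 [-0.46738938 -1.38915537]]
rack [0.57855016 0.21388242 0.02641383] 1.5134009344458343 res px [-0.19778611  0.06981379  0.02773311 -0.03558643  0.15957182 -0.03361978]
ring [[ 0.57110422 -0.17057288  0.012     ]]
feet [[0.52172059 0.28240541 0.03      ]
 [0.52356935 0.21242983 0.03      ]
 [0.5254181  0.14245425 0.03      ]]
[[149.607166   189.42993523]
 [182.87983386 188.05699905]
 [216.08116756 186.68700635]]
(592, 538, 3)
```

View pics/ov.png

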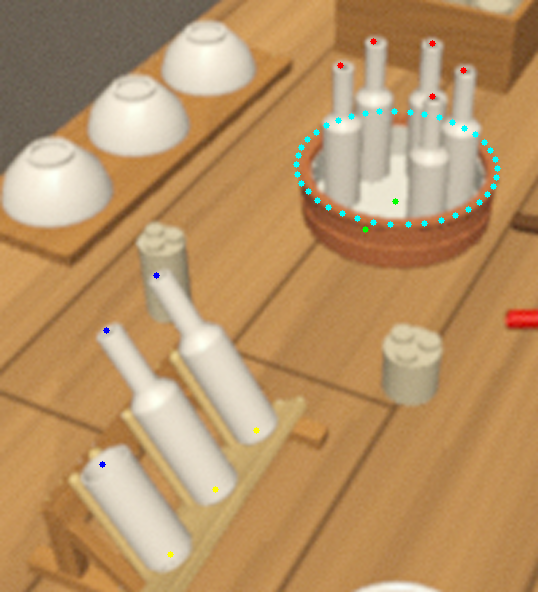

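The fit holds: residuals are at most 2 mm, and the side overlay lands on the mouths, rim and feet. The tool can't pitch, so I'll grip the neck with the tool vertical and the jaws along the rack. The bottle then gets righted by pivoting it in the jaws, foot edge on the bare table, before it goes in. First I'll approach the right-hand bottle.

Request:
arm_command(commands=[0, -36, 40, 9, 50, 0, -30, 48, 6, 50, 0, -27, 53, 0, 50, 0, -27, 53, 0, 50, 0, -27, 53, 0, 50])

```text
clock: 0.82
tool_pos: [0.318, -0.3819, 0.2234]
orientation: [38.3, 89.8, 129.0]
force: [1.6, -0.6, 1.0]
opening: 0.0458
```

Request:
arm_command(commands=[0, -27, 53, 0, 50, 0, -27, 53, 0, 50, 0, -27, 53, 0, 50, 0, -27, 53, 0, 50, 0, -27, 53, 0, 50])

```text
clock: 1.45
tool_pos: [0.4524, -0.106, 0.2254]
orientation: [-28.1, 89.8, 62.6]
force: [1.4, -1.0, 0.4]
opening: 0.0436
```

Request:
arm_command(commands=[0, -30, 52, -0.8, 50, 0, -30, 52, 0, 50, 0, -30, 52, 0, 50, 0, -30, 52, 0, 50, 0, -20, 34, 0, 50])

```text
clock: 2.08
tool_pos: [0.5894, 0.1502, 0.2273]
orientation: [-48.3, 89.7, 43.4]
force: [-0.1, -0.5, 0.6]
opening: 0.0438
```

Request:
arm_command(commands=[0, -6, -6, 0, 50, 20, 0, 0, 0, 50, 20, 0, 0, 0, 50, 0, 0, 0, 0, 50])

```text
clock: 2.58
tool_pos: [0.5962, 0.1458, 0.185]
orientation: [-36.2, 89.8, 55.6]
force: [-0.2, 0.0, -0.0]
opening: 0.0435
```

```bash
python3 - <<'E'
from h import *
o=get_obs(); print(o["tool_pos"],o["orientation"],o["qvel"].max())
d=snapshot("side"); im=d["frame"]
x0,y0=150,150;k=4.5
c=cv2.resize(im[y0:y0+130,x0:x0+160],None,fx=k,fy=k,interpolation=cv2.INTER_CUBIC)
cv2.imwrite("pics/g1.png",c)
E
```

```text
[0.59616798 0.14575096 0.18495013] [-36.24629367  89.82715122  55.61832733] 1.43317623186456
```

View pics/g1.png

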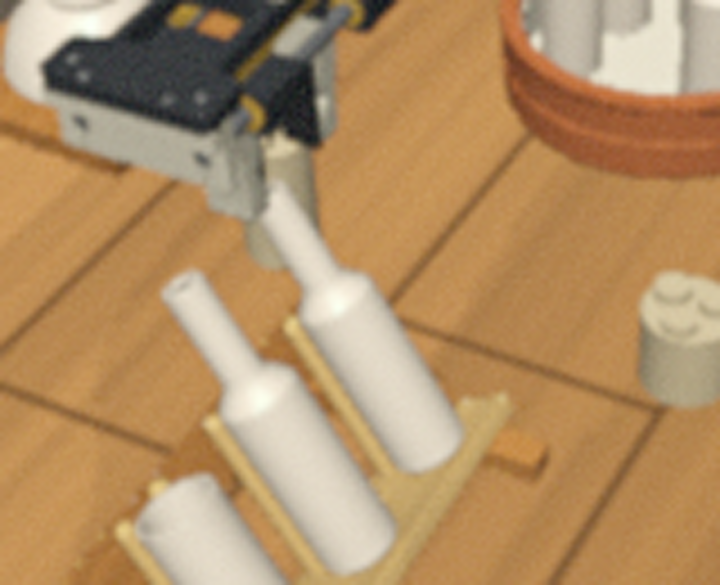

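The open fingers straddle the first bottle's neck (mouth at about (275,195) in the crop). Now descend to the neck and close.

Request:
arm_command(commands=[18, 0, -1, 0, 50, 18, 0, 0, 0, 50, 15, 0, 0, 0, 50, 2, 0, 0, 0, 50, 0, 0, 0, 0, 30])

```text
clock: 3.25
tool_pos: [0.5981, 0.1443, 0.1331]
orientation: [-57.8, 89.5, 34.0]
force: [0.4, 0.7, 0.2]
opening: 0.0383
```

Request:
arm_command(commands=[0, 0, 0, 0, 10, 0, 0, 0, 0, 0, 0, 0, 0, 0, 0])

```text
clock: 3.62
tool_pos: [0.5983, 0.1442, 0.1342]
orientation: [-60.5, 89.5, 31.4]
force: [0.2, -1.2, -1.1]
opening: 0.0193
```

Request:
arm_command(commands=[-9, -5, 0, 0, 0, -17, -10, 0, 0, 0, -26, -15, 0, 0, 0, -26, -15, 0, 0, 0, -30, 0, 0, 0, 0])

```text
clock: 4.25
tool_pos: [0.644, 0.1453, 0.2451]
orientation: [-52.2, 89.6, 39.6]
force: [0.4, -0.0, -2.7]
opening: 0.0193
```

```bash
python3 - <<'E'
from h import *
o=get_obs(); print(o["tool_pos"],o["orientation"],o["opening"])
d=snapshot("side"); im=d["frame"]
x0,y0=130,90;k=3.5
c=cv2.resize(im[y0:y0+170,x0:x0+220],None,fx=k,fy=k,interpolation=cv2.INTER_CUBIC)
cv2.imwrite("pics/g2.png",c)
E
```

```text
[0.64395654 0.14531047 0.24508756] [-52.20755537  89.64258468  39.63611302] 0.019255518696016178
```

View pics/g2.png

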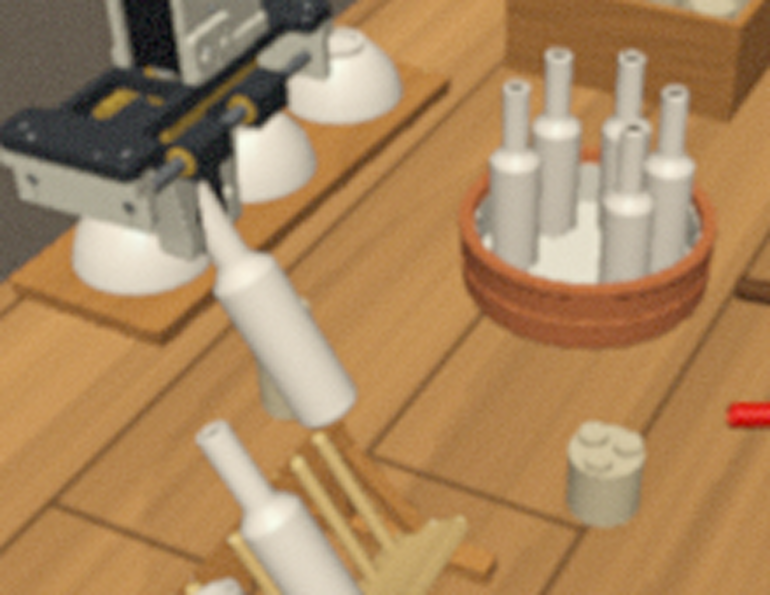

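The bottle is out and held rigidly at its 30° tilt; the grip is about 143 mm up. To right it I'll turn the foot to face the fixed saggar, nudge the foot against the outer wall and carry the neck over it. First move to the free area and turn.

Request:
arm_command(commands=[0, 17, -48, 0, 0, 0, 17, -48, 0, 0, 0, 17, -48, 0, 0, 0, 0, 0, -10, 0, 0, 0, 0, -10, 0])

```text
clock: 4.92
tool_pos: [0.6005, -0.0034, 0.2532]
orientation: [-88.5, 88.9, 24.0]
force: [0.4, -0.3, -2.6]
opening: 0.0192
```

Request:
arm_command(commands=[0, 0, 0, -10, 0, 0, 0, 0, -10, 0, 0, 0, 0, -10, 0, 0, 0, 0, -10, 0, 0, 0, 0, -10, 0])

```text
clock: 5.55
tool_pos: [0.6019, -0.0037, 0.2562]
orientation: [-140.0, 88.6, 24.1]
force: [0.6, -0.2, -3.1]
opening: 0.0195
```

Request:
arm_command(commands=[0, 0, 0, -10, 0, 0, 0, 0, -5, 0, 0, 0, 0, 0, 0])

```text
clock: 5.92
tool_pos: [0.6027, -0.0034, 0.2577]
orientation: [-155.1, 88.5, 24.6]
force: [-0.1, 0.7, -3.0]
opening: 0.0195
```

Request:
arm_command(commands=[10, 0, 10, 7, 0, 36, 0, 0, 0, 0, 36, 0, 0, 0, 0, 34, 0, 0, 0, 0, 0, 0, 0, 0, 0])

```text
clock: 6.55
tool_pos: [0.5972, -0.0016, 0.1414]
orientation: [-148.4, 88.2, 23.4]
force: [0.4, 0.8, -1.1]
opening: 0.019
```

Request:
arm_command(commands=[0, 16, 2, -1, 0, 0, 16, 2, 0, 0, 0, 16, 0, 0, 0, 0, 16, 0, 0, 0, 0, 12, 0, 0, 0])

```text
clock: 7.18
tool_pos: [0.5886, -0.077, 0.1478]
orientation: [-151.6, 87.4, 21.0]
force: [-0.6, 6.2, 1.5]
opening: 0.0189
```

```bash
python3 - <<'E'
from h import *
o=get_obs(); print(o["tool_pos"],o["orientation"],o["opening"],o["force"],o["moment"])
d=snapshot("side"); im=d["frame"]
x0,y0=180,60;k=4
c=cv2.resize(im[y0:y0+150,x0:x0+190],None,fx=k,fy=k,interpolation=cv2.INTER_CUBIC)
cv2.imwrite("pics/g3.png",c)
E
```

```text
[ 0.58857594 -0.07701146  0.14782446] [-151.63075494   87.42811818   20.98216677] 0.018935260840374182 [-0.60032033  6.19635275  1.53639826] [2.20052567 0.25042994 0.03202953]
```

View pics/g3.png

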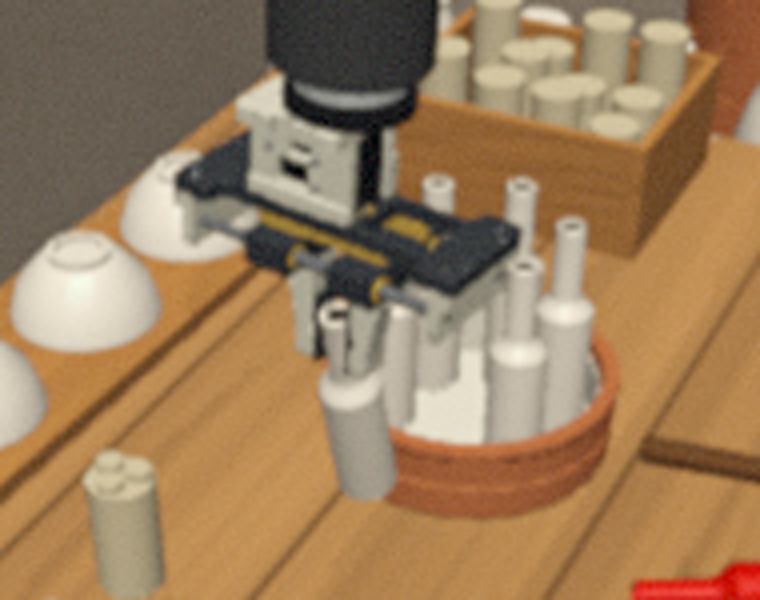

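The foot is against the saggar wall and the bottle is coming upright, with the wrist reading about 6 N. The tool pitch drifts a little with every row, so I'll keep rows few. About 30 mm more finishes the righting.

Request:
arm_command(commands=[4, 15, 4, 0, 0, 3, 15, 0, 0, 0, 0, 0, 0, 0, 0])

```text
clock: 7.6
tool_pos: [0.5817, -0.1086, 0.1406]
orientation: [-152.6, 87.3, 20.0]
force: [1.2, 1.7, -3.7]
opening: 0.0193
```

Request:
arm_command(commands=[-20, -8, 0, 0, 0, -60, 0, 0, 0, 0, -60, 0, 4, 0, 0, -20, 62, 4, 0, 0, 0, 60, 0, 0, 0])

```text
clock: 8.22
tool_pos: [0.5503, -0.2214, 0.2999]
orientation: [-157.2, 88.0, 15.6]
force: [0.7, 0.2, -2.7]
opening: 0.0195
```

```bash
cat > look.py <<'E'
from h import *
import sys
o=get_obs(); R=Ro.from_euler("xyz",o["orientation"],degrees=True).as_matrix(); t=o["tool_pos"]
print(o["clock"],t.round(4),o["orientation"].round(2),"toolx",R[:,0].round(4),"jaw",np.degrees(np.arctan2(R[1,2],R[0,2])).round(1),"qv",np.abs(o["qvel"]).max().round(2),o["force"].round(1))
foot=t+R[:,0]*(.124); print("foot if along tool x",foot.round(4))
a=sys.argv[1:]; out=[]
for n in ("side","top"):
    s=snapshot(n); im=s["frame"]
    u=proj(s,foot)[0]; x0,y0=int(np.clip(u[0]-50,0,460)),int(np.clip(u[1]-70,0,280))
    c=cv2.resize(im[y0:y0+140,x0:x0+100],None,fx=4,fy=4,interpolation=cv2.INTER_CUBIC)
    for P,col in ((foot,(0,255,255)),(t,(0,0,255))):
        v=proj(s,P)[0]; cv2.circle(c,tuple(int(w) for w in (v+.5-[x0,y0])*4),3,col,-1)
    out.append(c); print(n,x0,y0)
    cv2.imwrite(f"pics/{a[0]}_{n}.png",im)
cv2.imwrite(f"pics/{a[0]}.png",np.hstack(out))
E
python3 look.py p1
```

```text
8.225 [ 0.5503 -0.2214  0.2999] [-157.22   88.     15.6 ] toolx [ 0.0336  0.0094 -0.9994] jaw 172.8 qv 51.18 [ 0.7  0.2 -2.7]
foot if along tool x [ 0.5545 -0.2202  0.176 ]
side 250 45
top 355 84
```

View pics/p1.png

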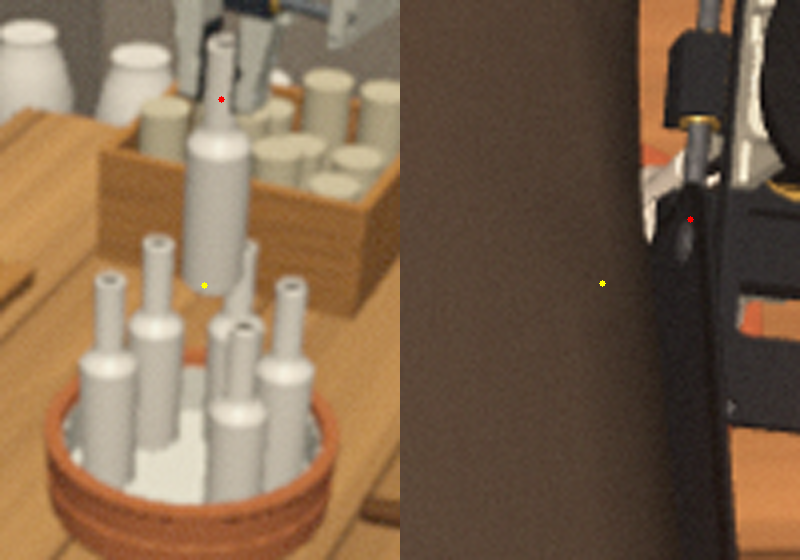

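Request:
arm_command(commands=[0, 4, -9, 0, 0, 0, 0, 0, 0, 0])

```text
clock: 8.57
tool_pos: [0.5569, -0.2312, 0.2972]
orientation: [-155.7, 88.4, 16.6]
force: [0.1, 0.0, -2.9]
opening: 0.0197
```

```bash
python3 look.py p2
```

```text
8.575 [ 0.5569 -0.2312  0.2972] [-155.7    88.38   16.65] toolx [ 0.0271  0.0081 -0.9996] jaw 172.3 qv 0.94 [ 0.1  0.  -2.9]
foot if along tool x [ 0.5602 -0.2302  0.1732]
side 249 44
top 359 81
```

View pics/p2.png

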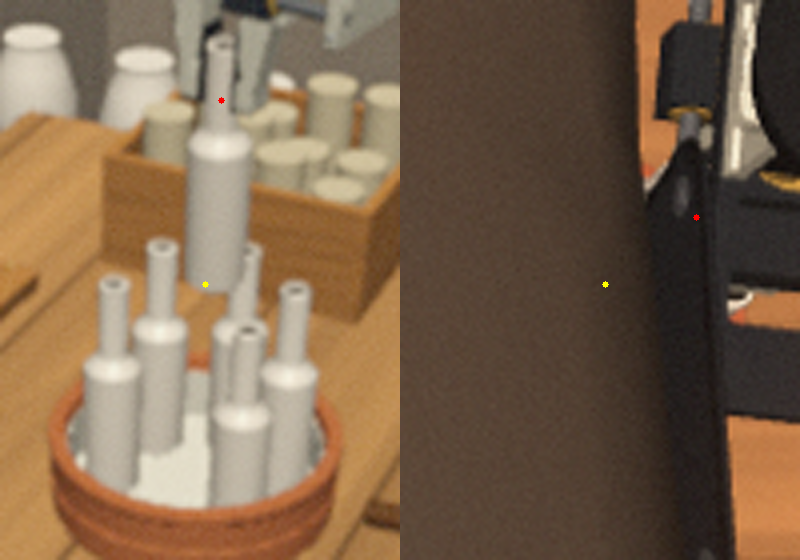

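```bash
python3 - <<'E'
from h import *
d=snapshot("side"); o=get_obs(); t=o["tool_pos"]; R=Ro.from_euler("xyz",o["orientation"],degrees=True).as_matrix()
g=t-.019*R[:,0]
for a in range(-4,11,2):
    ax=Ro.from_rotvec(np.radians(-a)*np.array([0,0,-1.])).as_matrix()
    v=R@np.array([np.cos(np.radians(a)),np.sin(np.radians(a)),0])
    P=np.array([g-.017*v,g+.019*v,g+.048*v,g+.143*v]); u=(proj(d,P)+.5-[249,44])*4
    print(a,u.round(0).tolist(),"foot",P[3].round(4),"tilt",np.degrees(np.arccos(-v[2])).round(1), v.round(3))
im=d["frame"][44:184,249:349].astype(int)
for r in (82,110,150,180,220,260,270): print(r, im[r//4,40:68,0].tolist())
E
```

```text
-4 [[227.0, 40.0], [220.0, 101.0], [214.0, 148.0], [198.0, 290.0]] foot [ 0.5614 -0.2194  0.174 ] tilt 4.9 [ 0.037  0.078 -0.996]
-2 [[227.0, 40.0], [220.0, 101.0], [216.0, 147.0], [202.0, 287.0]] foot [ 0.5607 -0.2243  0.1737] tilt 3.1 [ 0.032  0.043 -0.999]
0 [[226.0, 41.0], [221.0, 100.0], [217.0, 146.0], [206.0, 284.0]] foot [ 0.5601 -0.2292  0.1735] tilt 1.7 [ 0.028  0.008 -1.   ]
2 [[226.0, 41.0], [222.0, 100.0], [219.0, 145.0], [209.0, 281.0]] foot [ 0.5594 -0.2342  0.1735] tilt 2.0 [ 0.023 -0.026 -0.999]
4 [[225.0, 41.0], [222.0, 99.0], [220.0, 144.0], [213.0, 278.0]] foot [ 0.5587 -0.2391  0.1737] tilt 3.6 [ 0.018 -0.061 -0.998]
6 [[225.0, 42.0], [223.0, 99.0], [221.0, 143.0], [217.0, 274.0]] foot [ 0.5581 -0.2441  0.1741] tilt 5.5 [ 0.014 -0.095 -0.995]
8 [[224.0, 42.0], [223.0, 98.0], [223.0, 142.0], [221.0, 271.0]] foot [ 0.5574 -0.249   0.1747] tilt 7.5 [ 0.009 -0.13  -0.992]
10 [[223.0, 43.0], [224.0, 98.0], [224.0, 140.0], [225.0, 267.0]] foot [ 0.5567 -0.2539  0.1754] tilt 9.4 [ 0.004 -0.164 -0.986]
82 [179, 174, 165, 151, 128, 132, 147, 145, 138, 93, 58, 93, 131, 148
[... 202 characters left out ...]
2, 161]
150 [127, 124, 127, 129, 122, 113, 107, 139, 172, 187, 197, 199, 205, 210, 220, 215, 209, 206, 203, 199, 192, 180, 152, 133, 139, 154, 158, 157]
180 [50, 54, 53, 50, 48, 47, 75, 113, 134, 141, 143, 150, 156, 157, 159, 158, 155, 159, 153, 154, 144, 130, 112, 92, 91, 100, 111, 116]
220 [46, 53, 52, 51, 55, 57, 85, 118, 134, 140, 148, 150, 152, 155, 157, 158, 156, 155, 154, 146, 138, 113, 77, 48, 45, 49, 49, 53]
260 [168, 166, 162, 146, 100, 63, 99, 122, 135, 146, 149, 155, 156, 157, 158, 155, 158, 157, 140, 135, 130, 146, 166, 158, 131, 85, 52, 46]
270 [168, 165, 162, 149, 97, 68, 100, 127, 141, 143, 148, 152, 156, 156, 156, 155, 152, 149, 142, 130, 127, 151, 162, 157, 122, 73, 46, 44]
```

The side view shows the bottle over the centre with a residual lean of about 4–5° in the jaw pivot plane, putting its foot about 11 mm towards −y. I'll offset for that, lower it, and finish righting it on the floor.

Request:
arm_command(commands=[5, -10, -1, 0, 0, 38, 0, 0, 0, 0, 38, 0, 0, 0, 0, 38, 0, 0, 0, 0, 12, 0, 0, 0, 0])

```text
clock: 9.35
tool_pos: [0.5646, -0.2139, 0.1643]
orientation: [-157.6, 88.1, 15.1]
force: [-0.8, -0.4, -1.7]
opening: 0.0195
```

Request:
arm_command(commands=[8, 7, 3, 0, 0, 9, 0, 1, 0, 0, 6, 0, 0, 0, 0])

```text
clock: 9.72
tool_pos: [0.5619, -0.2201, 0.1424]
orientation: [-160.6, 88.0, 12.2]
force: [-0.8, 0.5, -2.3]
opening: 0.0197
```

Request:
arm_command(commands=[3, 0, 0, 0, 0, 3, 0, 0, 0, 0])

```text
clock: 9.98
tool_pos: [0.5627, -0.2203, 0.137]
orientation: [-161.6, 87.9, 11.2]
force: [-0.6, -0.0, -2.3]
opening: 0.0196
```

Request:
arm_command(commands=[2, 0, 1, 0, 0, 2, 0, 0, 0, 0])

```text
clock: 10.22
tool_pos: [0.5631, -0.2209, 0.1351]
orientation: [-164.8, 87.7, 8.1]
force: [-3.2, 0.7, 16.2]
opening: 0.0196
```

Request:
arm_command(commands=[0, 5, 0, 0, 0, 0, 5, 0, 0, 0])

```text
clock: 10.48
tool_pos: [0.5622, -0.2309, 0.1358]
orientation: [-165.1, 87.6, 7.7]
force: [-0.0, 0.0, -1.3]
opening: 0.0196
```

Request:
arm_command(commands=[2, 0, 3, 0, 0])

```text
clock: 10.6
tool_pos: [0.5611, -0.2315, 0.1353]
orientation: [-167.9, 87.4, 5.0]
force: [1.1, -1.2, 11.7]
opening: 0.0193
```

```bash
sed -i 's/-50,0,460/-50,0,460/' look.py; python3 look.py p3
```

```text
10.6 [ 0.5611 -0.2315  0.1353] [-167.94   87.42    4.95] toolx [ 0.0448  0.0039 -0.999 ] jaw 172.9 qv 3.74 [ 1.1 -1.2 11.7]
foot if along tool x [ 0.5667 -0.231   0.0114]
side 245 94
top 339 96
```

View pics/p3.png

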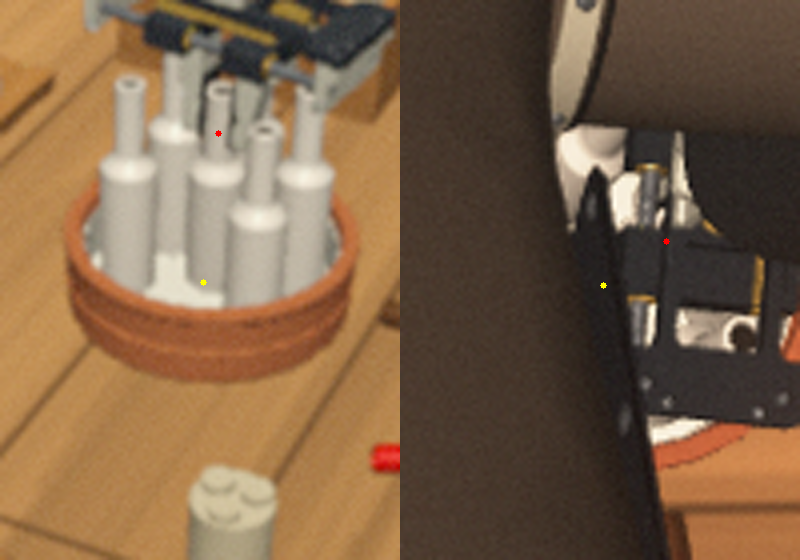

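The bottle stands at the centre, looking as upright as its neighbours. Release it, then rise.

Request:
arm_command(commands=[0, 0, 0, 0, 10, 0, 0, 0, 0, 40, 0, 0, 0, 0, 40, -20, 0, 0, 0, 40, -55, 0, 0, 0, 40])

```text
clock: 11.32
tool_pos: [0.5545, -0.2311, 0.2062]
orientation: [-162.9, 88.0, 9.9]
force: [1.0, -0.6, 0.4]
opening: 0.0352
```

```bash
python3 look.py p4; python3 - <<'E'
from h import *
d=snapshot("side")
C=np.array([.5636,-.2301]); 
for nm,P in (("C top",[*C,.172]),("C foot",[*C,.012]),("+5x",[C[0]+.005,C[1],.172]),("+5y",[C[0],C[1]+.005,.172])): print(nm,(proj(d,P)).round(1))
# dark mouth blobs
im=d["frame"]; g=cv2.cvtColor(im,cv2.COLOR_BGR2GRAY)
u=proj(d,[*C,.172])[0].astype(int); print(u); print(g[u[1]-7:u[1]+8,u[0]-9:u[0]+10])
E
```

```text
11.325 [ 0.5545 -0.2311  0.2062] [-162.92   87.98    9.91] toolx [ 0.0348  0.0061 -0.9994] jaw 172.8 qv 55.48 [ 1.  -0.6  0.4]
foot if along tool x [ 0.5588 -0.2303  0.0822]
side 248 74
top 347 93
C top [[298.8 114.7]]
C foot [[296.3 164.5]]
+5x [[297.  114.2]]
+5y [[298.  115.5]]
[298 114]
[[196 200 199 180 143 109 111 108 106 103 110 107 103 106 106 104  99 129
  179]
 [189 190 185 164 132 105 107 105 106 107 110 108 109 112 104 108 107 120
  158]
 [187 184 181 162 128 103 101 104 108 102 102 103 105 107 107 103 106 122
  153]
 [189 186 184 165 134 105 104 100 100  99  98 104 104 103 102 101 104 123
  157]
 [187 185 179 165 133 108  99 104 108 114 114 122 118 114 105 105 105 128
  161]
 [190 188 178 160 128 107  96 109 135 150 154 160 158 146 122 103 105 134
  162]
 [189 188 180 159 126 108 105 126 172 177 169 166 174 174 153 124 108 136
  165]
 [189 190 177 156 135 125 117 140 180 177 153 139 144 163 170 137 112 143
  170]
 [191 187 179 162 144 140 134 150 185 188 170 167 166 176 179 145 122 144
  170]
 [192 187 178 158 148 146 143 145 165 183 193 202 198 188 170 136 117 147
  172]
 [191 188 174 157 145 146 152 145 160 177 190 193 188 177 162 139 126 147
  173]
 [189 186 178 158 146 151 152 148 162 180 183 185 186 178 160 138 129 150
  176]
 [191 184 176 156 148 152 151 151 160 176 186 188 184 176 157 138 132 153
  176]
 [192 188 174 159 152 151 152 149 165 178 185 187 184 178 153 139 136 160
  179]
 [190 188 171 157 149 152 145 148 165 179 188 190 187 174 151 143 136 157
  177]]
```

By its mouth the first bottle is within about 5 mm of centre; I'll check that again once the arm is clear. Now the second bottle.

Request:
arm_command(commands=[-22, -54, 2, 10, 50, 0, -54, 12, 10.5, 50, 0, -51, 21, 10.5, 50, 0, -46, 30, 10.5, 50, 0, -40, 38, 10.5, 50])

```text
clock: 12.1
tool_pos: [0.5774, 0.0342, 0.2319]
orientation: [-116.6, 87.6, 5.2]
force: [1.1, 0.1, 0.2]
opening: 0.0439
```

Request:
arm_command(commands=[0, -32, 42, 10.4, 50, 0, -24, 46, 10.4, 50, 0, -15, 50, 9.6, 50, 0, -3, 22, 0, 50, 0, 0, 0, 0, 50])

```text
clock: 12.72
tool_pos: [0.5943, 0.2206, 0.2275]
orientation: [-89.4, 88.0, 1.2]
force: [-0.3, -0.2, -0.1]
opening: 0.0438
```

```bash
python3 look.py p5; python3 - <<'E'
from h import *
C=np.array([.5636,-.2301])
for nm in ("top","side"):
    d=snapshot(nm); g=cv2.cvtColor(d["frame"],cv2.COLOR_BGR2GRAY)
    P=[*C,.172]; u=proj(d,P)[0]; print(nm,"C top",u.round(1))
    c=u.astype(int); print(c); print(g[c[1]-8:c[1]+9,c[0]-9:c[0]+10])
    old=cv2.cvtColor(cv2.imread(f"pics/{nm}0.png"),cv2.COLOR_BGR2GRAY)
    x0,x1,y0,y1=(330,460,100,220) if nm=="top" else (260,335,95,190)
    df=cv2.absdiff(old,g)[y0:y1,x0:x1]; n,_,st,_=cv2.connectedComponentsWithStats((cv2.GaussianBlur(df,(3,3),0)>18).astype(np.uint8))
    print([(s[0]+x0,s[1]+y0,*s[2:]) for s in st[1:].tolist() if s[4]>8])
E
```

```text
12.725 [0.5943 0.2206 0.2275] [-89.42  87.99   1.22] toolx [ 3.500e-02  7.000e-04 -9.994e-01] jaw 90.6 qv 0.93 [-0.3 -0.2 -0.1]
foot if along tool x [0.5986 0.2207 0.1036]
side 143 168
top 122 74
top C top [409.6 150. ]
[409 149]
[[115 124 126 129 130 132 137 139 139 138 139 142 172 195 196 194 191 186
  184]
 [124 126 128 131 136 134 135 136 139 138 136 139 141 164 184 192 188 183
  177]
 [127 126 133 132 133 135 133 137 138 136 133 132 132 133 142 157 166 173
  178]
 [129 129 133 138 135 131 134 137 134 134 129 115 154 162 168 128 116 128
  130]
 [128 134 135 135 134 138 136 136 131 132 144 183 162 145 163 172 181 142
  103]
 [133 133 136 136 139 133 132 133 127 130 184 139  87  74  85 110 168 185
  132]
 [129 130  99 119 120 120 125 108 126 168 162  67  46  47  44  55 102 178
  166]
 [125 152 126 129 124 117 111 114 130 191 150  45  46  48  45  49  61 121
  194]
 [146 151 144 140 133 118 117 120 136 193 123  50  47  45  46  43  48 101
  197]
 [158 155 147 122 100 119 124 134 142 195 177  49  45  47  46  46  55 125
  200]
 [163 156 127 106 116 128 130 136 139 166 198  99  45  47  4
[... 1297 characters left out ...]

 [197 193 182 164 154 145 142 157 190 191 178 165 177 190 184 143 119 154
  177]
 [197 190 182 163 152 153 152 151 169 191 194 202 199 188 166 136 122 150
  178]
 [197 192 182 160 150 153 151 151 164 181 193 199 194 184 164 139 125 154
  178]
 [197 191 182 161 152 153 158 155 167 182 190 192 190 178 161 144 135 157
  181]
 [196 191 182 165 157 159 158 155 170 184 191 194 192 179 159 142 133 162
  181]
 [198 193 180 161 154 160 156 158 172 187 192 194 191 179 159 144 139 163
  183]
 [197 190 180 161 155 155 152 159 174 185 194 194 192 180 153 141 141 165
  186]
 [198 191 180 164 157 152 145 161 176 189 193 194 191 176 154 143 143 168
  183]]
[(291, 111, 15, 41, 249), (291, 147, 11, 21, 171)]
```

Top view: the first bottle's mouth is at about (413.8,148.9) against (409.6,150) expected. It stands about 7 mm off towards −y, and nothing else has moved. I'll nudge it once the second bottle is in. Now grasp the second bottle.

Request:
arm_command(commands=[20, 0, -6, -0.9, 50, 28, 0, 0, 0, 50, 28, 0, 0, 0, 50, 14, 0, 0, 0, 50, 3, 0, 0, 0, 50])

```text
clock: 13.55
tool_pos: [0.5995, 0.2069, 0.1364]
orientation: [-86.0, 87.7, 5.1]
force: [0.8, -0.4, 1.0]
opening: 0.0438
```

Request:
arm_command(commands=[3, 1, 8, 0, 50, 1, 1, 0, 0, 15, 0, 0, 0, 0, 0, 0, 0, 0, 0, 0, 0, 0, 0, 0, 0])

```text
clock: 14.18
tool_pos: [0.5982, 0.2156, 0.135]
orientation: [-84.8, 87.5, 6.3]
force: [-1.5, 0.2, -1.2]
opening: 0.0196
```

Request:
arm_command(commands=[-9, -6, 0, 0, 0, -17, -11, 0, 0, 0, -26, -16, 0, 0, 0, -40, -22, 0, 0, 0, -30, 0, -40, -10, 0])

```text
clock: 14.8
tool_pos: [0.6508, 0.1774, 0.2613]
orientation: [-96.7, 87.7, 4.8]
force: [0.3, 0.2, -2.3]
opening: 0.0192
```

Request:
arm_command(commands=[0, 22, -40, -10.4, 0, 0, 29, -36, -10.4, 0, 0, 35, -30, -10.4, 0, 0, 40, -23, -10.4, 0, 20, 0, 0, -10.4, 0])

```text
clock: 15.42
tool_pos: [0.6022, -0.0052, 0.2463]
orientation: [-147.4, 86.9, 7.7]
force: [0.6, 1.4, -1.5]
opening: 0.0193
```

Request:
arm_command(commands=[10, 0, 4, -10, 0, 36, 0, 5, -7.7, 0, 36, 0, 5, 0, 0, 26, 0, 2, 0, 0])

```text
clock: 15.92
tool_pos: [0.5954, -0.0016, 0.1388]
orientation: [-164.5, 86.5, 8.9]
force: [0.2, 0.3, -0.2]
opening: 0.0195
```

Request:
arm_command(commands=[1, 24, 4, 0, 0, 1, 24, 4, 0, 0, 2, 22, 0, 0, 0, 2, 22, 0, 0, 0, 2, 18, 0, 0, 0])

```text
clock: 16.55
tool_pos: [0.5805, -0.1089, 0.1304]
orientation: [-162.0, 86.0, 11.6]
force: [-0.3, 4.1, 1.0]
opening: 0.0195
```

Request:
arm_command(commands=[-4, 7, 0, 0, 0, -2, 1, 0, 0, 0])

```text
clock: 16.8
tool_pos: [0.579, -0.1173, 0.1357]
orientation: [-160.6, 86.1, 12.8]
force: [1.1, 4.0, -5.1]
opening: 0.0192
```

```bash
cat > tilt.py <<'E'
from h import *
d=snapshot("side"); o=get_obs(); t=o["tool_pos"]; R=Ro.from_euler("xyz",o["orientation"],degrees=True).as_matrix()
print(t.round(4),o["orientation"].round(1),o["force"].round(1))
S=.1443; g=t-.019*R[:,0]; im=cv2.GaussianBlur(d["frame"].astype(np.float32),(3,3),0)
f,cx,cy,T=cam(d); cpos=-T[:3,:3].T@T[:3,3]
best=[]
for a in np.arange(-8,20.1,.5):
    v=R@np.array([np.cos(np.radians(a)),np.sin(np.radians(a)),0]); sc=0
    for s in np.linspace(.02,.09,15):
        P=g+v*(S-s); w=np.cross(v,P-cpos); w/=np.linalg.norm(w)
        for sg in (1,-1):
            e=[proj(d,P+sg*w*(.02+k))[0] for k in (-.003,.003)]
            c=[cv2.getRectSubPix(im,(1,1),tuple(map(float,x)))[0,0] for x in e]
            sc+=min(np.abs(c[0]-c[1]).sum(),100)
    best.append((sc,a,np.degrees(np.arccos(-v[2])),np.degrees(np.arctan2(v[1],-v[2])),(g+S*v).round(4)))
for b in sorted(best,key=lambda b:-b[0])[:5]: print([np.round(x,2) for x in b])
E
python3 tilt.py
```

```text
[ 0.579  -0.1172  0.1358] [-160.8   86.1   12.7] [ 0.   4.4 -3.1]
[np.float32(2511.79), np.float64(-0.5), np.float64(4.12), np.float64(1.36), array([ 0.59, -0.11,  0.01])]
[np.float32(2510.47), np.float64(-1.0), np.float64(4.36), np.float64(1.86), array([ 0.59, -0.11,  0.01])]
[np.float32(2505.03), np.float64(0.0), np.float64(3.93), np.float64(0.86), array([ 0.59, -0.12,  0.01])]
[np.float32(2501.4), np.float64(-1.5), np.float64(4.64), np.float64(2.36), array([ 0.59, -0.11,  0.01])]
[np.float32(2500.42), np.float64(0.5), np.float64(3.79), np.float64(0.37), array([ 0.59, -0.12,  0.01])]
```

Request:
arm_command(commands=[-20, -6, 0, 0, 0, -60, 0, 0, 0, 0, -40, 20, 0, 0, 0, 0, 30, 0, 0, 0, 0, 0, 0, 0, 0])

```text
clock: 17.48
tool_pos: [0.5647, -0.1651, 0.26]
orientation: [-166.9, 86.4, 6.9]
force: [-0.2, 0.0, -1.9]
opening: 0.0195
```

```bash
python3 tilt.py
```

```text
[ 0.5651 -0.1645  0.2603] [-167.    86.3    6.8] [ 0.4 -0.  -2.2]
[np.float32(2184.11), np.float64(8.5), np.float64(8.46), np.float64(-8.02), array([ 0.57, -0.18,  0.14])]
[np.float32(2164.94), np.float64(9.0), np.float64(8.92), np.float64(-8.52), array([ 0.57, -0.19,  0.14])]
[np.float32(2153.38), np.float64(8.0), np.float64(8.01), np.float64(-7.53), array([ 0.57, -0.18,  0.14])]
[np.float32(2119.63), np.float64(7.5), np.float64(7.57), np.float64(-7.03), array([ 0.57, -0.18,  0.14])]
[np.float32(2107.94), np.float64(9.5), np.float64(9.38), np.float64(-9.02), array([ 0.57, -0.19,  0.14])]
```

Once off the wall, the image fit gives the second bottle a lean of about 8° with the foot towards −y. I'll finish righting it on the saggar floor as before: touch down, slide the neck over, then check and correct.

Request:
arm_command(commands=[15, -6, 2, 0, 0, 25, -6, 2, 0, 0, 30, -6, 2, 0, 0, 25, 0, 2, 0, 0, 12, 0, 0, 0, 0])

```text
clock: 18.15
tool_pos: [0.5775, -0.1448, 0.1665]
orientation: [-177.5, 84.8, -3.0]
force: [-29.2, 3.9, 96.4]
opening: 0.0235
```

Contact force is 96 N, so the foot has met the rim. Back up straight away.

Request:
arm_command(commands=[-6, 0, 0, 0, 0])

```text
clock: 18.27
tool_pos: [0.5772, -0.144, 0.1737]
orientation: [-177.9, 84.7, -3.4]
force: [-0.3, -0.2, -1.9]
opening: 0.0199
```

```bash
python3 tilt.py; python3 look.py p6
```

```text
[ 0.5781 -0.144   0.1749] [-178.    84.6   -3.4] [1.6 0.5 0.4]
[np.float32(2290.66), np.float64(3.5), np.float64(6.33), np.float64(-3.82), array([ 0.59, -0.15,  0.05])]
[np.float32(2281.17), np.float64(4.0), np.float64(6.61), np.float64(-4.32), array([ 0.59, -0.15,  0.05])]
[np.float32(2276.45), np.float64(3.0), np.float64(6.09), np.float64(-3.32), array([ 0.59, -0.15,  0.05])]
[np.float32(2256.01), np.float64(2.5), np.float64(5.87), np.float64(-2.82), array([ 0.59, -0.15,  0.05])]
[np.float32(2244.23), np.float64(4.5), np.float64(6.91), np.float64(-4.82), array([ 0.59, -0.16,  0.05])]
18.325 [ 0.5781 -0.144   0.1749] [-178.     84.6    -3.42] toolx [ 0.094  -0.0056 -0.9956] jaw 174.6 qv 2.09 [1.6 0.5 0.4]
foot if along tool x [ 0.5898 -0.1447  0.0515]
side 225 96
top 302 82
```

View pics/p6.png

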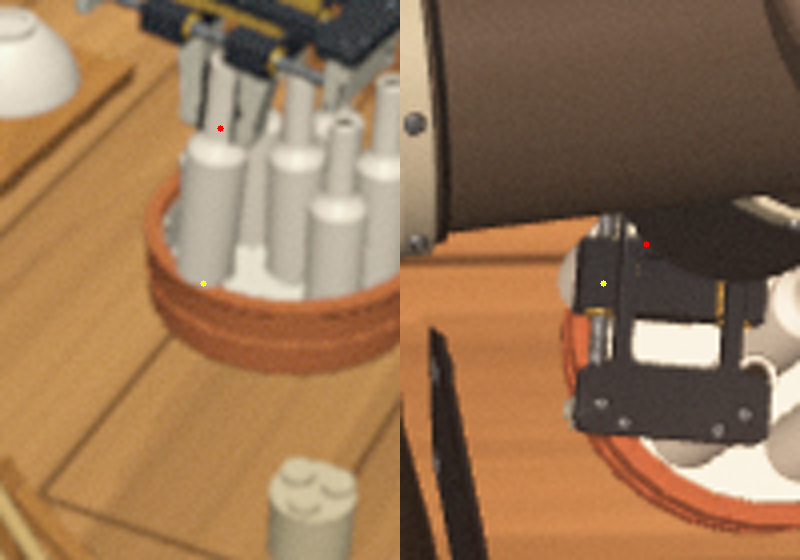

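The last picture I can view shows the second bottle's foot just over the rim's inner edge, about 17 mm too far out in both x and y. Lift, shift in, and measure again by image fit.

Request:
arm_command(commands=[-16, 0, 0, 0, 0, -8, 7, 7, 0, 0, 0, 7, 7, 0, 0, 0, 5, 5, 1, 0])

```text
clock: 18.92
tool_pos: [0.5506, -0.1609, 0.1914]
orientation: [-176.2, 85.2, -2.7]
force: [0.2, 0.4, -1.4]
opening: 0.02
```

```bash
sed -i 's/(g+S\*v).round(4)/*((g+S*v)*1e3).round(1)/' tilt.py; python3 tilt.py
```

```text
[ 0.5499 -0.1613  0.1914] [-176.1   85.3   -2.7] [-1.1 -1.  -1.9]
[np.float32(2111.05), np.float64(-2.0), np.float64(5.26), np.float64(1.77), np.float64(560.8), np.float64(-156.8), np.float64(66.7)]
[np.float32(2102.97), np.float64(-1.5), np.float64(5.06), np.float64(1.27), np.float64(560.6), np.float64(-158.0), np.float64(66.6)]
[np.float32(2088.23), np.float64(-2.5), np.float64(5.5), np.float64(2.27), np.float64(560.9), np.float64(-155.5), np.float64(66.7)]
[np.float32(2071.85), np.float64(-1.0), np.float64(4.91), np.float64(0.77), np.float64(560.5), np.float64(-159.3), np.float64(66.6)]
[np.float32(2048.47), np.float64(-3.0), np.float64(5.77), np.float64(2.77), np.float64(561.0), np.float64(-154.3), np.float64(66.8)]
```

Request:
arm_command(commands=[0, 6, -4, 0, 0, 8, 6, -3, 0, 0, 14, 0, 0, 0, 0, 10, 0, 0, 0, 0])

```text
clock: 19.48
tool_pos: [0.5587, -0.1756, 0.1577]
orientation: [-176.0, 85.3, -2.7]
force: [-0.1, -0.4, -1.6]
opening: 0.0198
```

```bash
python3 tilt.py
```

```text
[ 0.5581 -0.1754  0.1564] [-175.8   85.4   -2.5] [-0.9  0.2 -4.6]
[np.float32(1760.24), np.float64(-2.0), np.float64(5.19), np.float64(1.79), np.float64(568.8), np.float64(-170.8), np.float64(31.6)]
[np.float32(1751.44), np.float64(-1.5), np.float64(4.99), np.float64(1.29), np.float64(568.7), np.float64(-172.1), np.float64(31.5)]
[np.float32(1740.56), np.float64(-2.5), np.float64(5.43), np.float64(2.29), np.float64(569.0), np.float64(-169.6), np.float64(31.6)]
[np.float32(1718.65), np.float64(-1.0), np.float64(4.82), np.float64(0.79), np.float64(568.5), np.float64(-173.3), np.float64(31.5)]
[np.float32(1702.04), np.float64(-3.0), np.float64(5.71), np.float64(2.79), np.float64(569.1), np.float64(-168.3), np.float64(31.7)]
```

Request:
arm_command(commands=[8, 0, 0, 0, 0, 5, 0, 0, 0, 0, 2, 0, 0, 0, 0])

```text
clock: 19.9
tool_pos: [0.5593, -0.1751, 0.1397]
orientation: [-176.0, 85.4, -2.6]
force: [-0.1, 0.8, -2.2]
opening: 0.0195
```

Request:
arm_command(commands=[1.5, 0, 0, 0, 0, 1.5, 0, 0, 0, 0])

```text
clock: 20.15
tool_pos: [0.5599, -0.1751, 0.137]
orientation: [-176.1, 85.4, -2.7]
force: [-0.7, -0.4, -0.8]
opening: 0.0197
```

Request:
arm_command(commands=[1.5, 0, 0, 0, 0])

```text
clock: 20.27
tool_pos: [0.5601, -0.1751, 0.1357]
orientation: [-176.0, 85.3, -2.7]
force: [-0.2, 0.1, -1.7]
opening: 0.0194
```

Request:
arm_command(commands=[1.5, 0, 0, 0, 0, 1.5, 0, 0, 0, 0])

```text
clock: 20.52
tool_pos: [0.5606, -0.1751, 0.1328]
orientation: [-176.0, 85.3, -2.7]
force: [-0.4, 0.0, -0.9]
opening: 0.02
```

Request:
arm_command(commands=[1.5, 0, 0, 0, 0, 1.5, 0, 0, 0, 0])

```text
clock: 20.78
tool_pos: [0.5608, -0.1751, 0.1296]
orientation: [-176.0, 85.3, -2.7]
force: [0.5, 0.7, -1.8]
opening: 0.0197
```

Request:
arm_command(commands=[1.5, 0, 0, 0, 0, 1.5, 0, 0, 0, 0])

```text
clock: 21.02
tool_pos: [0.5611, -0.1752, 0.1264]
orientation: [-176.0, 85.3, -2.7]
force: [0.4, 1.2, -2.2]
opening: 0.0199
```

Request:
arm_command(commands=[1.5, 0, 0, 0, 0, 1.5, 0, 0, 0, 0])

```text
clock: 21.28
tool_pos: [0.5613, -0.1752, 0.1231]
orientation: [-176.0, 85.3, -2.7]
force: [-0.2, -0.1, -2.4]
opening: 0.0196
```

```bash
python3 tilt.py; python3 - <<'E'
from h import *
d=snapshot("side"); o=get_obs(); t=o["tool_pos"]; R=Ro.from_euler("xyz",o["orientation"],degrees=True).as_matrix()
g=t-.019*R[:,0]; a=np.radians(-2); v=R@np.array([np.cos(a),np.sin(a),0]); im=cv2.cvtColor(d["frame"],cv2.COLOR_BGR2GRAY)
for k in np.arange(-.04,.16,.004):
    u=proj(d,g+v*k)[0]; print(round(k*1e3),u.round(0),im[int(u[1]+.5),int(u[0]+.5)-9:int(u[0]+.5)+10:1])
E
```

```text
[ 0.5612 -0.1752  0.1229] [-176.    85.3   -2.7] [-0.5  0.5 -1.8]
[np.float32(1511.21), np.float64(-0.5), np.float64(4.73), np.float64(0.28), np.float64(571.6), np.float64(-174.4), np.float64(-1.9)]
[np.float32(1506.66), np.float64(0.0), np.float64(4.67), np.float64(-0.22), np.float64(571.4), np.float64(-175.6), np.float64(-1.9)]
[np.float32(1506.47), np.float64(-1.0), np.float64(4.84), np.float64(0.78), np.float64(571.7), np.float64(-173.1), np.float64(-1.9)]
[np.float32(1494.46), np.float64(-1.5), np.float64(5.0), np.float64(1.28), np.float64(571.9), np.float64(-171.9), np.float64(-1.9)]
[np.float32(1491.97), np.float64(0.5), np.float64(4.66), np.float64(-0.71), np.float64(571.3), np.float64(-176.9), np.float64(-1.9)]
-40 [293. 121.] [130 141 130 109  96  98 101  91  62  54  55  57  64  60  59  64  54  58
  60]
-36 [293. 123.] [168 166 155 139 129 147 135  96  49  43  43  47  50  54  52  56  56  63
  57]
-32 [293. 124.] [166 167 152 136 138 170 163 105  53  44  38  42  37  49  47  56  59  54
  63]
-28 [292. 125.] [165 165 162 145 121 134 184 165 106  48  29  43  44  42  42  40  36 
[... 3649 characters left out ...]
8 104 101  98  95 100 108 108
 111]
132 [285. 175.] [ 96  96  98  97 102 100 101 101  98 103 108 107 104 101  89  94  96 102
 107]
136 [285. 176.] [110 103  97 103 103 101 101 106 107 105 104 106 111  99 105 101 109 108
 109]
140 [285. 177.] [118 116 110 105 104 105 104 101 101 100 109 105 102 104 106 107 107 108
 106]
144 [285. 179.] [111 112 112 119 124 118 112 115 111 108 109 109 101 105 104 106 104 109
 104]
148 [285. 180.] [ 97 104 104 101 106 114 116 124 118 120 119 117 117 115 111 114 109 105
 105]
152 [285. 181.] [ 94 104 101 102 102 106 106 112 113 120 127 124 122 119 118 118 119 116
 119]
156 [284. 182.] [ 95  98 104 102 101 100 100 103 105 103 111 108 107 109 116 113 119 118
 118]
```

```bash
sed -i 's/S=.1443/S=.127/' tilt.py; python3 tilt.py
```

```text
[ 0.5613 -0.1752  0.1231] [-176.1   85.3   -2.7] [-0.2  0.6 -1.7]
[np.float32(1569.28), np.float64(-0.5), np.float64(4.73), np.float64(0.28), np.float64(570.2), np.float64(-174.5), np.float64(15.5)]
[np.float32(1568.19), np.float64(-1.0), np.float64(4.84), np.float64(0.78), np.float64(570.3), np.float64(-173.4), np.float64(15.5)]
[np.float32(1559.59), np.float64(-1.5), np.float64(5.0), np.float64(1.28), np.float64(570.4), np.float64(-172.3), np.float64(15.6)]
[np.float32(1552.97), np.float64(0.0), np.float64(4.67), np.float64(-0.22), np.float64(570.0), np.float64(-175.6), np.float64(15.5)]
[np.float32(1538.32), np.float64(-2.0), np.float64(5.21), np.float64(1.78), np.float64(570.5), np.float64(-171.2), np.float64(15.6)]
```

Request:
arm_command(commands=[1.5, 0, 0, 0, 0])

```text
clock: 21.55
tool_pos: [0.5615, -0.1752, 0.1218]
orientation: [-176.1, 85.3, -2.7]
force: [-0.3, 0.2, -2.0]
opening: 0.0198
```

Request:
arm_command(commands=[0, -5, 0, 0, 0, 1.5, 0, 0, 0, 0])

```text
clock: 21.8
tool_pos: [0.5624, -0.1699, 0.1203]
orientation: [-176.1, 85.3, -2.7]
force: [-1.8, -0.8, 5.8]
opening: 0.0196
```

Foot contact at about 7 N. Open gradually so the bottle settles upright.

Request:
arm_command(commands=[0, 0, 0, 0, 25, 0, 0, 0, 0, 29, 0, 0, 0, 0, 34, 0, 0, 0, 0, 42, 0, 0, 0, 0, 45])

```text
clock: 22.42
tool_pos: [0.5631, -0.1699, 0.121]
orientation: [-176.2, 85.2, -2.8]
force: [0.4, -0.2, 0.3]
opening: 0.0382
```

Request:
arm_command(commands=[0, 0, -7, 0, 52, -15, 0, -2, 0, 52, -35, 0, -3, 0, 52, -30, 0, -3, 0, 52])

```text
clock: 22.92
tool_pos: [0.5708, -0.1715, 0.2036]
orientation: [-176.6, 85.5, -3.2]
force: [0.2, 1.1, -0.9]
opening: 0.0456
```

Request:
arm_command(commands=[0, -55, 0, 0, 52, 0, -55, 0, 0, 52, 0, -55, 0, 0, 52, 0, -40, 0, 0, 52, 0, 0, 0, 0, 52])

```text
clock: 23.55
tool_pos: [0.5989, 0.0371, 0.215]
orientation: [-175.4, 84.8, -2.2]
force: [-0.0, -0.3, -0.9]
opening: 0.0455
```

```bash
cat > mouth.py <<'E'
from h import *
q=[.56362,-.2301,np.radians(82.83)]
a=np.radians([0,60,120,180,240,300]); L=np.vstack([[0,0,.172],np.c_[.06*np.cos(a),.06*np.sin(a),0*a+.172]])
W=place(q,L)
o=get_obs(); print(o["clock"],o["tool_pos"],o["orientation"])
for nm in ("top","side"):
    s=snapshot(nm); g=cv2.cvtColor(s["frame"],cv2.COLOR_BGR2GRAY); cv2.imwrite(f"pics/m_{nm}.png",g)
    for i,P in enumerate(W):
        u=proj(s,P)[0]
        if nm=="top":
            x0,y0=int(u[0])-10,int(u[1])-10; c=g[y0:y0+21,x0:x0+21]
            n,_,st,ce=cv2.connectedComponentsWithStats((c<85).astype(np.uint8))
            print(i,"exp",P.round(4)[:2],[(ray(s,ce[j]+[x0,y0],.172)[0,:2].round(4).tolist(),int(st[j,4])) for j in range(1,n) if st[j,4]>8])
E
python3 mouth.py
```

```text
23.55 [0.59887999 0.03710529 0.21495848] [-175.44979079   84.76718224   -2.20367692]
0 exp [ 0.5636 -0.2301] [([0.5654, -0.2373], 26)]
1 exp [ 0.5711 -0.1706] [([0.571, -0.1638], 27)]
2 exp [ 0.5158 -0.1938] [([0.516, -0.1925], 29)]
3 exp [ 0.5083 -0.2534] [([0.5074, -0.2543], 27)]
4 exp [ 0.5561 -0.2896] [([0.5579, -0.2896], 28)]
5 exp [ 0.6114 -0.2664] [([0.6104, -0.267], 25)]
6 exp [ 0.6189 -0.2068] [([0.6179, -0.2067], 28)]
```

All seven stand. By the top view the centre bottle is 7 mm off towards −y and the ring bottle 7 mm off towards +y. That passes, but with little margin, so I'll nudge both with a light regrip.

Request:
arm_command(commands=[0, 55, 3, 0, 52, 0, 55, 3, 0, 52, 0, 50, 2, 0, 52, 0, 40, 2, 0, 52, 0, 0, 0, 0, 52])

```text
clock: 24.28
tool_pos: [0.5623, -0.1725, 0.2148]
orientation: [-175.8, 84.7, -2.9]
force: [0.1, 1.0, -0.1]
opening: 0.0456
```

Request:
arm_command(commands=[8, -9, -3, 0, 52, 28, 0, 0, 0, 52, 28, 0, 0, 0, 52, 20, 0, 0, 0, 52, 0, 0, 0, 0, 52])

```text
clock: 24.9
tool_pos: [0.5754, -0.161, 0.1289]
orientation: [-175.4, 84.6, -2.5]
force: [-0.6, -0.1, 0.4]
opening: 0.0455
```

Request:
arm_command(commands=[0, 3, 3, 0, 45, 0, 0, 0, 0, 32, 0, 0, 0, 0, 26, 0, 0, 0, 0, 22, 0, 0, 0, 0, 15])

```text
clock: 25.52
tool_pos: [0.5719, -0.1628, 0.1314]
orientation: [-175.6, 84.6, -2.5]
force: [-3.0, 0.9, 2.4]
opening: 0.0211
```

Request:
arm_command(commands=[0, 0, 0, 0, 0, -4, 0, 0, 0, 0, 0, 7, 0, 0, 0, 1, 0, 0, 0, 0])

```text
clock: 26.02
tool_pos: [0.5714, -0.1702, 0.1344]
orientation: [-175.4, 84.5, -2.4]
force: [0.2, 1.3, -1.3]
opening: 0.0191
```

```bash
sed -i 's/S=.127/S=.136/' tilt.py; python3 tilt.py
```

```text
[ 0.5714 -0.1701  0.1342] [-175.4   84.5   -2.4] [ 0.3 -0.  -1.3]
[np.float32(1445.37), np.float64(5.0), np.float64(7.14), np.float64(-5.21), np.float64(581.1), np.float64(-182.3), np.float64(18.2)]
[np.float32(1442.91), np.float64(5.5), np.float64(7.47), np.float64(-5.71), np.float64(581.0), np.float64(-183.5), np.float64(18.3)]
[np.float32(1434.31), np.float64(6.0), np.float64(7.81), np.float64(-6.2), np.float64(580.8), np.float64(-184.7), np.float64(18.4)]
[np.float32(1424.98), np.float64(4.5), np.float64(6.83), np.float64(-4.71), np.float64(581.3), np.float64(-181.1), np.float64(18.1)]
[np.float32(1408.16), np.float64(6.5), np.float64(8.17), np.float64(-6.7), np.float64(580.7), np.float64(-185.8), np.float64(18.5)]
```

Request:
arm_command(commands=[0, -2, 6, 0, 0, 0, -1, 5, 0, 0, 1, 0, 0, 0, 0])

```text
clock: 26.45
tool_pos: [0.56, -0.1654, 0.1319]
orientation: [-175.4, 84.5, -2.4]
force: [-1.0, 0.6, 3.2]
opening: 0.0196
```

```bash
sed -i 's/S=.136/S=.139/' tilt.py; python3 tilt.py; python3 - <<'E'
from h import *
d=snapshot("side"); t=get_obs()["tool_pos"]
g=cv2.cvtColor(d["frame"],cv2.COLOR_BGR2GRAY); e=proj(d,[t[0],t[1],.1])[0]; f=proj(d,[t[0],t[1],.012])[0]; print(e,f)
x0=int(e[0])-14
print("cols from",x0)
for r in range(int(e[1])-2,int(f[1])+6,2): print(r,g[r,x0:x0+28])
E
```

```text
[ 0.5602 -0.1655  0.1319] [-175.4   84.5   -2.4] [-1.9 -0.6  1.4]
[np.float32(1586.68), np.float64(5.0), np.float64(7.12), np.float64(-5.21), np.float64(570.1), np.float64(-178.1), np.float64(12.9)]
[np.float32(1582.47), np.float64(4.5), np.float64(6.82), np.float64(-4.72), np.float64(570.3), np.float64(-176.9), np.float64(12.8)]
[np.float32(1580.52), np.float64(5.5), np.float64(7.45), np.float64(-5.71), np.float64(570.0), np.float64(-179.2), np.float64(13.0)]
[np.float32(1562.54), np.float64(6.0), np.float64(7.8), np.float64(-6.21), np.float64(569.8), np.float64(-180.4), np.float64(13.1)]
[np.float32(1560.26), np.float64(4.0), np.float64(6.53), np.float64(-4.22), np.float64(570.5), np.float64(-175.7), np.float64(12.7)]
[288.94322315 150.30570427] [288.03329253 176.90683504]
cols from 274
148 [185 184 188 187 187 182 181 169 160 188 212 222 225 229 233 237 236 229
 227 224 216 208 196 175 183 188 185 172]
150 [182 185 187 187 187 185 178 170 152 157 183 201 217 223 231 234 233 230
 225 221 215 199 178 166 180 189 187 167]
152 [182 183 188 188 186 185 178 166 153 152 166 174 181 188 1
[... 1022 characters left out ...]
 96 107 110 117 121 129 131 134 135 132 135 145 148 149 149 148
 151 146 166 200 210 209 209 209 184 150]
172 [ 96  98 100  99  87  86  89  92  98 104 116 121 120 124 129 131 129 130
 131 129 136 129 131 131 133 134 132 138]
174 [100  95  96  97  97 101 103  96 101  99  88  88  89  99 100 104 102 100
 102 109 111 114 109 105 113 115 110 116]
176 [115 111 108 101 100 102 100  98 103 102 101 106 109 102 108 105 105 104
 106 108 109 107 110 107 106 107 107 104]
178 [105 109 117 120 116 112 112 110 104 105 105 105 103 110 105 107 109 106
 106 107 104 104 106 106 108 109 104 105]
180 [ 92 100  99 100 105 111 106 107 118 124 120 122 117 122 120 112 111 110
 111 110 107 108 112 107 111 110 107 109]
```

Request:
arm_command(commands=[-2, 0, 0, 0, 0, 0, 5, 0, 0, 0, 2, 0, 0, 0, 0, 1, 0, 0, 0, 0])

```text
clock: 27.05
tool_pos: [0.5607, -0.1711, 0.1318]
orientation: [-175.6, 84.4, -2.6]
force: [-1.9, 1.2, 9.0]
opening: 0.0195
```

Good: foot in contact. Release gradually, re-centre over the neck, rise and clear.

Request:
arm_command(commands=[0, 0, 0, 0, 25, 0, 0, 0, 0, 29, 0, 0, 0, 0, 36, 0, 0, -5, 0, 48, 0, 0, -4, 0, 55])

```text
clock: 27.68
tool_pos: [0.5705, -0.1723, 0.1328]
orientation: [-175.7, 84.4, -2.6]
force: [0.9, -0.8, -0.4]
opening: 0.0452
```

Request:
arm_command(commands=[-20, 0, -2, 0, 52, -40, 0, -4, 0, 52, -30, 0, -3, 0, 52, 0, -60, 0, 0, 52, 0, -60, 0, 0, 52])

```text
clock: 28.3
tool_pos: [0.5868, -0.0551, 0.2264]
orientation: [-175.6, 84.4, -3.0]
force: [1.0, -0.4, 0.9]
opening: 0.0452
```

Request:
arm_command(commands=[0, -60, 0, 0, 52, 0, 0, 0, 0, 52])

```text
clock: 28.55
tool_pos: [0.5956, 0.0097, 0.2274]
orientation: [-175.3, 84.3, -2.5]
force: [-0.5, -0.8, 0.5]
opening: 0.0455
```

```bash
python3 mouth.py
```

```text
28.55 [0.5956217  0.00968148 0.22744295] [-175.34946281   84.34822129   -2.52591533]
0 exp [ 0.5636 -0.2301] [([0.5654, -0.2373], 26)]
1 exp [ 0.5711 -0.1706] [([0.5692, -0.1732], 29)]
2 exp [ 0.5158 -0.1938] [([0.516, -0.1925], 29)]
3 exp [ 0.5083 -0.2534] [([0.5074, -0.2543], 27)]
4 exp [ 0.5561 -0.2896] [([0.5579, -0.2896], 28)]
5 exp [ 0.6114 -0.2664] [([0.6102, -0.2671], 24)]
6 exp [ 0.6189 -0.2068] [([0.6178, -0.2069], 27)]
```

The ring bottle is now within about 3 mm. Same nudge for the centre bottle.

Request:
arm_command(commands=[0, 60, 2, 0, 52, 0, 60, 2, 0, 52, 0, 60, 2, 0, 52, 0, 50, 0, 0, 52, 0, 8, 0, 0, 52])

```text
clock: 29.28
tool_pos: [0.556, -0.2399, 0.2246]
orientation: [-175.9, 84.4, -3.4]
force: [0.5, 1.6, -0.2]
opening: 0.0457
```

Request:
arm_command(commands=[10, 0, 0, 0, 52, 30, 0, 0, 0, 52, 30, 0, 0, 0, 52, 20, 0, 0, 0, 52, 2, 0, 0, 0, 52])

```text
clock: 29.9
tool_pos: [0.5638, -0.24, 0.1284]
orientation: [-175.4, 84.5, -3.0]
force: [0.5, 0.5, 0.4]
opening: 0.0453
```

Target is (0.5672, −0.2373): z −3, y −3. Then close slowly.

Request:
arm_command(commands=[0, -3, -3, 0, 45, 0, 0, 0, 0, 32, 0, 0, 0, 0, 26, 0, 0, 0, 0, 22, 0, 0, 0, 0, 0])

```text
clock: 30.52
tool_pos: [0.5672, -0.2364, 0.1311]
orientation: [-175.6, 84.4, -3.2]
force: [-2.8, 0.6, 1.4]
opening: 0.0211
```

Request:
arm_command(commands=[0, 0, 0, 0, 0, -4, 0, 0, 0, 0, 0, -4, 6, 0, 0, 0, -5, 6, 0, 0])

```text
clock: 31.02
tool_pos: [0.5562, -0.2256, 0.1338]
orientation: [-175.4, 84.4, -3.0]
force: [-0.6, 0.8, -1.5]
opening: 0.0197
```

Request:
arm_command(commands=[0, 2, 1, 0, 0, 2, 0, 0, 0, 0, 1, 0, 0, 0, 0])

```text
clock: 31.4
tool_pos: [0.5551, -0.2271, 0.1311]
orientation: [-175.5, 84.3, -3.1]
force: [-1.7, 0.6, 3.8]
opening: 0.0197
```

Request:
arm_command(commands=[0, 0, 0, 0, 25, 0, 0, 0, 0, 29, 0, 0, 0, 0, 36, 0, 0, -5, 0, 48, 0, 0, -4, 0, 52])

```text
clock: 32.02
tool_pos: [0.5654, -0.2287, 0.1326]
orientation: [-175.7, 84.2, -3.3]
force: [0.2, 0.3, -0.1]
opening: 0.0438
```

Request:
arm_command(commands=[-20, 0, -2, 0, 52, -40, 0, -4, 0, 52, -40, 0, -3, 0, 52, 0, -60, 0, 0, 52, 0, -60, 0, 0, 52])

```text
clock: 32.65
tool_pos: [0.5815, -0.1115, 0.2364]
orientation: [-175.6, 84.3, -3.5]
force: [1.1, 0.6, 0.3]
opening: 0.0459
```

Request:
arm_command(commands=[0, -60, 0, 0, 52, 0, -60, 0, 0, 52, 0, 0, 0, 0, 52])

```text
clock: 33.02
tool_pos: [0.5996, 0.0145, 0.2384]
orientation: [-175.3, 84.2, -3.0]
force: [-0.2, 0.1, 1.1]
opening: 0.0455
```

```bash
python3 mouth.py; python3 - <<'E'
from h import *
# anything else moved? compare with first pictures; tumbler / bystanders
for nm,(x0,x1,y0,y1) in {"top":(240,470,90,235),"side":(260,420,90,230)}.items():
    s=snapshot(nm); old=cv2.imread(f"pics/{nm}0.png"); df=cv2.GaussianBlur(cv2.absdiff(old,s["frame"]).max(2),(3,3),0)[y0:y1,x0:x1]
    n,_,st,_=cv2.connectedComponentsWithStats((df>25).astype(np.uint8)); print(nm,[(a[0]+x0,a[1]+y0,*a[2:]) for a in st[1:].tolist() if a[4]>15])
# upright check: neck axis col at mouth vs body, side & foot: saggar rim fit in top view
s=snapshot("top"); hsv=cv2.cvtColor(s["frame"],cv2.COLOR_BGR2HSV); 
m=cv2.inRange(hsv,(4,120,90),(12,255,255))[100:225,335:460]
c=max(cv2.findContours(m,cv2.RETR_EXTERNAL,cv2.CHAIN_APPROX_NONE)[0],key=cv2.contourArea)
e=cv2.fitEllipse(cv2.convexHull(c)); print("rim ellipse",e, ray(s,np.array(e[0])+[335,100],.055))
E
```

```text
33.025 [0.59964239 0.01452069 0.23844455] [-175.2652618    84.15145611   -3.03621968]
0 exp [ 0.5636 -0.2301] [([0.5637, -0.2297], 27)]
1 exp [ 0.5711 -0.1706] [([0.5692, -0.1732], 29)]
2 exp [ 0.5158 -0.1938] [([0.516, -0.1925], 29)]
3 exp [ 0.5083 -0.2534] [([0.5074, -0.2543], 27)]
4 exp [ 0.5561 -0.2896] [([0.5579, -0.2896], 28)]
5 exp [ 0.6114 -0.2664] [([0.6104, -0.267], 25)]
6 exp [ 0.6189 -0.2068] [([0.6177, -0.2067], 26)]
top [(240, 90, 230, 145, 32884)]
side [(260, 90, 34, 41, 1003), (293, 113, 12, 28, 227), (284, 124, 9, 6, 44), (280, 144, 22, 28, 370)]
rim ellipse ((57.92079162597656, 66.51007843017578), (106.60643768310547, 107.59374237060547), 24.503480911254883) [[ 0.55789017 -0.22766714  0.055     ]]
```

The centre bottle now reads 0.4 mm off its place and the ring bottle about 3 mm off. The other five mouths are where they were, and the gripper is clear and empty. Handing in.

```bash
python3 -c "
from plant import *
print(close_job())"
```

```text
the job is handed in; nothing more can be done
None
```

Both slim bottles are off the rack and standing in the saggar, one at the centre and one in the ring. I handed the job in at about 33 s; the system gave no verdict.

**How it went:** I gripped each bottle by the neck with the tool pointing down and righted it against the saggar's outer wall. Each was then lowered until its foot touched the floor. Both first stood about 7 mm off their places, so I regripped and shifted each one.

**Last checks (top camera):**

| Item | Reading |
|---|---|
| Centre bottle | about 0.5 mm from its place |
| Ring bottle | about 3 mm from its place |
| Five set bottles | mouths within about 2 mm of their positions in the first picture |
| Gripper | open and clear of everything, force about zero |

**What went wrong or disagreed:**
- **Rim contact:** while being lowered, the ring bottle's foot met the saggar rim and the wrist force read 96 N (limit 120 N). The bottle slipped about 17 mm in the grip. I backed off and re-placed it.
- **Tool tilt:** the tool drifted to about 6° from vertical and could not be corrected, so the bottles were released slightly tilted and settled flat.
- **Tilt fit:** my side-camera lean estimates were off by several degrees and millimetres, so the final positions rest on the top camera.
- **Rim centre:** a rough fit of the saggar rim put its centre about 6 mm from the one I used. I put that down to the outer wall showing in the fit and kept the centre from the five bottles.
- **Not checked:** I did not measure the tumbler, props, bowl or brush at the end. A whole-picture comparison from the top camera gave no usable result. I also did not measure the final uprightness of the two bottles.

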